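# Snap the sample box lid shut all around its rim

### The job

The blue lid on the clear sample box is on, but not clipped all the way round: with the fingertips press down on its rim, one section after another, until all four sections have clicked shut. Only press: leave the box standing where it is, pick nothing up, and do not disturb the other things on the bench.

Things in the scene. Friction and masses are not known exactly. Their poses are not given: they have to be found in the camera images.
- sample_box: Clear sample box with a blue clip-down lid, loose, 0.8 kg, too wide to grasp. Box 160 (x) x 115 (y) x 60 (z) mm, lid rim 168 x 123. Origin: centre of its underside, z up. Lid panel recessed, top at 64 mm. Around it are four blue rim strips, 24 mm wide, one per side, each with a white thumb pad 44 x 16 mm at its middle. A raised (unshut) strip stands 8 mm higher and shows an orange band under its lip.
- rim_front (a joint): Travel of the rim section on the box's -x side, m, growing downwards: 0 raised (not shut), 0.008 clicked shut. Bistable: resists with about 9 N at first, fading, snaps down by itself once past 0.004, springs back up if let go before, hard stop at 0.008. It may be already shut at the start.
- rim_front_pad (a point): Centre of the top face of the white thumb pad on the box's -x side, at (-72, 0) mm in the box's x, y; it moves with the section: 80 mm above the box's underside when raised, 72 mm when shut. Pad lies along the strip (box y).
- rim_back (a joint): Rim section on the box's +x side, same behaviour as rim_front and rim_left (0 raised, 0.008 clicked shut, up to about 9 N, snaps past 0.004 m); raised at the start.
- rim_back_pad (a point): Centre of the top face of the white thumb pad on the box's +x side, at (72, 0) mm in the box's x, y; it moves with the section: 80 mm above the box's underside when raised, 72 mm when shut. Pad lies along the strip (box y).
- rim_left (a joint): Travel of the rim section on the box's +y side, m, growing downwards: 0 raised (not shut), 0.008 clicked shut. Bistable: resists with about 9 N at first, fading, snaps down by itself once past 0.004, springs back up if let go before, hard stop at 0.008. It may be already shut at the start.
- rim_left_pad (a point): Centre of the top face of the white thumb pad on the box's +y side, at (0, 49.5) mm in the box's x, y; it moves with the section: 80 mm above the box's underside when raised, 72 mm when shut. Pad lies along the strip (box x).
- rim_right (a joint): Rim section on the box's -y side, same behaviour as rim_front and rim_left (0 raised, 0.008 clicked shut, up to about 9 N, snaps past 0.004 m); raised at the start.
- rim_right_pad (a point): Centre of the top face of the white thumb pad on the box's -y side, at (0, -49.5) mm in the box's x, y; it moves with the section: 80 mm above the box's underside when raised, 72 mm when shut. Pad lies along the strip (box x).
- bottle_a: Small amber glass bottle with blue cap, 42 mm across, 75 mm high, standing loose close beside the sample box, on its +y side. Origin: centre of the underside. Leave alone.
- bottle_b: Small amber glass bottle with blue cap, 42 mm across, 75 mm high, standing loose close beside the sample box, on its -y side. Origin: centre of the underside. Leave alone.
- jar: White jar with red cap, 60 mm across, 75 mm high, loose. Origin: centre of the underside. Leave alone.
- beaker: Glass beaker, 70 mm across, 85 mm high, loose. Origin: centre of the underside. Leave alone.
- meter: Black handheld meter, 150 x 75 x 30 mm, lying loose. Origin: centre of the underside. Leave alone.
- pen: Blue pen, 135 x 11 x 11 mm, lying loose along its x. Origin: centre of the underside. Leave alone.
There are look-alikes about, which are no part of the job. Of the things that look like the sample_box, the middle-sized one is meant.

How it is judged (in metres and radians):
At the end, for the whole second after the job is handed in: All four rim sections are clicked shut (each joint beyond 6.5 of its 8 mm); the box stands flat, at rest, within 30 mm of where it began; every bystander is within 30 mm of where it began. Every bystander stands or lies as it did (value of joint each of rim_front, rim_back, rim_left, rim_right above 0.0065 m and angle between sample_box's own z axis and vertical below 0.05 rad and height (world z) of sample_box below 0.004 m and linear speed of sample_box below 0.01 m/s and distance of each of sample_box, bottle_a, bottle_b, jar, beaker, meter, pen from where it was at the start of the episode below 0.03 m and angle between each of bottle_a, bottle_b, jar, beaker, meter, pen's own z axis and vertical below 0.2 rad); the robot touches nothing.
It fails at once if the sample box is lifted or tipped (height (world z) of sample_box above 0.012 m or angle between sample_box's own z axis and vertical above 0.15 rad).
It fails at once if the sample box is shoved more than 40 mm along the bench (distance of sample_box from where it was at the start of the episode above 0.04 m).
It fails at once if a bystander is picked up or moved more than 30 mm, or knocked over (distance of any of bottle_a, bottle_b, jar, beaker, meter, pen from where it was at the start of the episode above 0.03 m or height (world z) of any of bottle_a, bottle_b, jar, beaker, meter, pen above 0.015 m or angle between any of bottle_a, bottle_b, jar, beaker, meter, pen's own z axis and vertical above 0.5 rad).
It also fails if it takes over 64 s, if anything falls off the work surface, if the arm or the gripper's body presses on something with over 40 N, if the wrist force passes 120 N, or if a joint passes its speed limit or range.

### The arm

A 6-joint arm with a two-finger parallel gripper is mounted at the origin on the work surface. World frame = base frame: x ahead of the robot, y to its left, z up, the work surface at z = 0. Lengths are in mm, angles in rad, forces in N, time in s.
With the tool pointing down it reaches from about 350 to 875 mm from the base axis. Payload 4.2 kg.
Tool frame: the origin (TCP) lies on the mounting face of the last link; the fingertips stand 173 mm ahead of it and the grasp point (between the pads) lies grip_point_offset ahead of it (grip_point_offset is the distance from the TCP to the grasp point, in mm); z points along the fingers, y is the line along which they close (so a half turn about z gives the same grasp; the last joint's range is limited). The gripper opens to 85 mm and grips with 20 to 120 N. Pads are 22 mm wide; open, the fingers measure 114 mm over their backs; the gripper's body (76 mm by 85 mm) begins 54 mm behind the grasp point. The pads swing forward as they close: fully open they stand 13 mm farther back than shut.
Start: joints at [1.517, 0.385, 0.008, 0, -1.194, -0.259], TCP at [192.295, 594.662, 404.712] pointing down, gripper open.
Joint ranges: [-3.14, 3.14], [-1.21, 2.06], [-1.07, 1.41], [-3.16, 2.05], [-2.99, -0.16], [-3.1, 3.1]. Speed limits (rad/s): [2.79, 2.79, 3.14, 3.14, 3.14, 3.14].

### API

Orientations are given as a unit quaternion [x, y, z, w].
In Python, from bench import read_state, get_image, job_done, recognise, place_of, grip_point_offset gives the robot as it stands. The module is installed in compiled form; this text tells all that it offers.
- The arm moves only by the tool carry_out, never from a script. Its arguments are lists of equal length, an entry for each row: "slide": the shift along the tool's x, y, z in m, a list of three; "roll": the turn about the tool's z in degrees; "claw": the finger opening in m, from 0 to 0.0854. A call has 1 to 8 rows; each row is the pose to reach, as a shift and turn from the pose commanded when the call began, along the tool's axes at that moment; what a row does not reach only later rows make up. A row lasts 1/8 s, in which the tool goes at most 62.5 mm and 10.7 degrees, less where a joint would pass 70% of its speed; a pose out of reach is approached as far as the arm can. A call with a gripper value outside its range is refused whole. The fingers move at their own pace and stop on an object; the grip force is fixed at half the most. Time passes only in rows, so rows that repeat a pose let the fingers close. It gives the time, the measured TCP pose, the force, the opening and the grip force at its end, in the units of the state.
- read_state(): the state, without advancing time (a new reading comes with each control period).
- get_image(name): name is "scene" or "top" or "wrist"; returns a dict with "img" (420x560x3 uint8, red, green, blue), "z_map" (420x560 float32, mm along the optical axis (not along the pixel's ray), 0 where there is no reading), "mtx" (3x3 intrinsics, pixels), "world_from_camera" (4x4, takes a point from camera to world coordinates); the wrist camera has in their place "T_tool_cam" (4x4, takes a point from camera to tool coordinates, whose origin is the TCP and whose axes are the flange's). Camera axes: x right, y up, looking along -z (the intrinsics and any distortion apply to the point x, -y, -z); pixel columns grow to the right and rows downward; lengths in mm; the calibration is good to about 2 mm. A picture is of the moment at which its call begins: read the wrist's pose just before it.
- job_done(): hands the job in; it is judged then, once.
Trained networks look in a picture, given as the dict that the camera call returned (one of the last four; its "shot" number tells which), for a name from the list of things; names that differ only in an ending like _2 or _b are one class to them, and where a whole thing is asked for, a point or a joint stands for the part that bears it (a point fixed in the world has none). Each returns a list of dicts, best first, with "conf" (0 to 1); they miss things now and then, are a little off and sometimes report something else, mostly with a low value. They report only what shows in the picture. A call takes as long as a camera call. They do not tell look-alikes from the thing itself.
- recognise(picture, thing): "at" ([column, row] in pixels, amid what is visible of it).
- place_of(picture, thing): "at" ([column, row] in pixels: a listed point, or the origin of a listed thing).
The state is a dict: "clock": time; "joints": joint angles; "joint_vel": joint speeds; "joint_efforts": joint torques, N m; "position": TCP position; "ee_rot": TCP orientation; "contact_force": force on the tool from outside, world axes, zero at the start; "wrist_torque": the same for the moment, N m; "gripper_width": finger opening in mm; "grasp_force": force on a finger pad.
Only numpy, scipy, OpenCV 4.12 (cv2) and the standard library are available. Lean on these libraries where they do the work, as an engineer would, in place of code of your own. Each camera call takes 0.05 s, during which the arm holds its last target. There are 200 camera calls.

## Working session

There is one attempt and no reset: what is moved stays moved. The work goes in short steps, Python scripts to look and compute and a tool call to move; the robot and the scene stay as the last step left them, time stands still between calls to the robot, and variables do not carry over. Pictures are saved under pics/ and viewed, at most 10 in all, crops included, and the job is handed in when it is done.

Besides the shell and the picture viewer there is one more tool, called after "Call:" as a command line: name --pt "numbers of a row" for each row, then --argument value for the rest. carry_out: Moves the arm, as the interface text tells. Its arguments: {"type":"object","properties":{"slide":{"type":"array"},"roll":{"type":"array"},"claw":{"type":"array"}},"required":["slide","roll","claw"]}

```bash
mkdir -p pics; cat > h.py <<'E'
import numpy as np, cv2
from bench import *
def T(p):
    return p["world_from_camera"]
def world(p,u,v,M=None):
    M=T(p) if M is None else M
    d=p["z_map"][int(round(v)),int(round(u))]; K=p["mtx"]
    c=np.array([(u-K[0,2])/K[0,0]*d,-(v-K[1,2])/K[1,1]*d,-d,1]); return (M@c)[:3]
def cloud(p,M=None):
    M=T(p) if M is None else M
    K=p["mtx"];d=p["z_map"];v,u=np.mgrid[:d.shape[0],:d.shape[1]]
    c=np.stack([(u-K[0,2])/K[0,0]*d,-(v-K[1,2])/K[1,1]*d,-d,np.ones_like(d)],-1)
    w=(c@M.T)[...,:3]; w[d==0]=np.nan; return w
def save(n,img): cv2.imwrite(f"pics/{n}.png",img[...,::-1])
E
python3 - <<'E'
from h import *
s=read_state(); print(s["position"],s["ee_rot"],grip_point_offset,s["contact_force"],s["gripper_width"])
for n in("top","scene"):
    p=get_image(n); save(n,p["img"])
    for t in("sample_box","rim_front_pad","rim_back_pad","rim_left_pad","rim_right_pad","bottle_a"):
        for r in place_of(p,t)[:4]: print(n,t,np.round(r["at"]),round(r["conf"],2),np.round(world(p,*r["at"])))
E
```

```text
[192.2277948  594.49048449 403.61260072] [ 9.87776853e-01 -1.55870709e-01 -1.17913795e-04  1.09418785e-03] 154.70000000000002 [-0.08737784 -0.40397317  0.16063123] 85.55801098708721
top sample_box [214. 278.] 0.96 [368. 126.  86.]
top sample_box [324. 284.] 0.96 [ 357. -118.   46.]
top sample_box [304. 194.] 0.57 [561. -66.  65.]
top rim_front_pad [252. 294.] 0.92 [337.  42. 109.]
top rim_front_pad [310. 220.] 0.82 [501. -81.  71.]
top rim_front_pad [311. 286.] 0.5 [354. -87.  48.]
top rim_back_pad [300. 159.] 0.93 [638. -55.  82.]
top rim_back_pad [157. 278.] 0.6 [367. 245. 110.]
top rim_back_pad [353. 283.] 0.57 [ 363. -181.   57.]
top rim_left_pad [197. 313.] 0.64 [296. 155. 111.]
top rim_left_pad [286. 194.] 0.61 [558. -27.  73.]
top rim_left_pad [327. 268.] 0.61 [ 395. -123.   59.]
top rim_left_pad [424. 194.] 0.19 [ 567. -338.   77.]
top rim_right_pad [213. 253.] 0.83 [421. 128. 110.]
top rim_right_pad [327. 187.] 0.68 [ 576. -116.   82.]
top rim_right_pad [334. 300.] 0.59 [ 323. -139.   57.]
top bottle_a [251. 186.] 0.62 [574.  53.  73.]
top bottle_a [353. 183.] 0.51 [ 590. -179.   66.]
scene sample_box [249. 239.] 0.85 [650. -76.  82.]
scene sample_box [304. 182.] 0.63 [435. 118.  69.]
scene sample_box [221. 192.] 0.6 [ 405. -128.   37.]
scene rim_front_pad [271. 157.] 0.91 [355.  34. 112.]
scene rim_front_pad [240. 202.] 0.73 [1507. -180.  996.]
scene rim_front_pad [237. 176.] 0.68 [290. -66.  -3.]
scene rim_back_pad [257. 234.] 0.96 [633. -52.  79.]
scene rim_back_pad [199. 182.] 0.5 [ 371. -187.   58.]
scene rim_left_pad [302. 138.] 0.9 [113. 191.  -5.]
scene rim_left_pad [264. 215.] 0.78 [556. -21.  70.]
scene rim_left_pad [222. 185.] 0.48 [ 393. -123.   56.]
scene rim_right_pad [231. 221.] 0.68 [ 575. -115.   80.]
scene rim_right_pad [306. 164.] 0.61 [375. 139.  87.]
scene bottle_a [289. 237.] 0.86 [605.  39.  24.]
scene bottle_a [206. 252.] 0.77 [ 624. -188.   25.]
```

View pics/top.png

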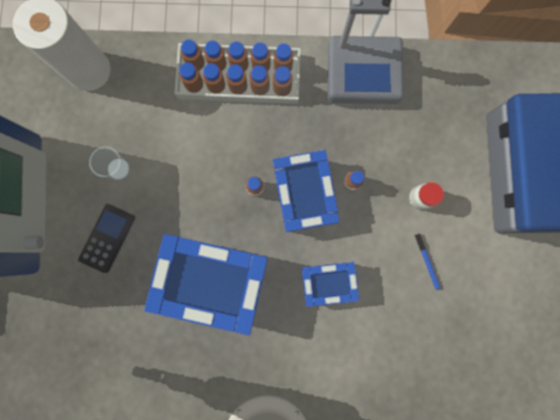

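View pics/scene.png

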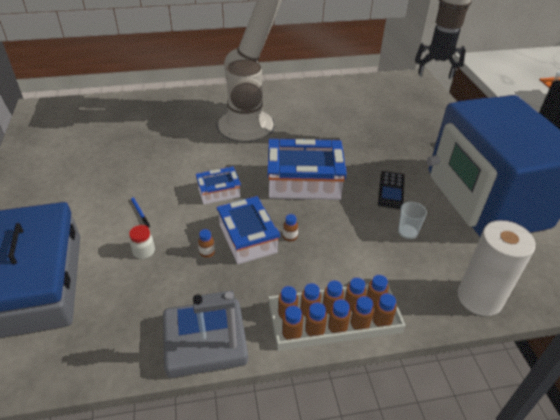

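The boxes in the top view are the large one at (205,285), the middle one at (305,190) and the small one at (330,284). The middle one is meant: it has bottles close on both ±y sides, at (254,186) and (354,180). I'll confirm that in a crop.

```bash
python3 - <<'E'
from h import *
p=get_image("top"); save("crop",cv2.resize(p["img"][135:250,225:385],None,fx=5,fy=5,interpolation=cv2.INTER_CUBIC))
w=cloud(p); m=(np.hypot(w[...,0]-568,w[...,1]+68)<105)&(w[...,2]>55)&(w[...,2]<95)
n,l=cv2.connectedComponents(m.astype(np.uint8)); q=w[l==l[194,304]] 
print(cv2.minAreaRect(q[:,:2].astype(np.float32)),len(q))
hsv=cv2.cvtColor(p["img"],cv2.COLOR_RGB2HSV); wh=m&(hsv[...,1]<60)&(hsv[...,2]>170)
n,l,st,c=cv2.connectedComponentsWithStats(wh.astype(np.uint8))
for i in range(1,n):
    if st[i,4]>30: print(c[i],st[i,4],np.round(np.median(w[l==i],0),1))
E
```

```text
((569.8451538085938, -68.95533752441406), (168.5319366455078, 123.39425659179688), 11.781046867370605) 4031
[299.76712329 158.66438356] 146 [639.2 -55.5  80.2]
[327.26388889 185.72916667] 144 [ 578.5 -117.6   80.4]
[283.91724138 193.86206897] 145 [559.1 -21.4  72.5]
[311.30344828 221.42068966] 145 [498.8 -83.8  72.2]
```

View pics/crop.png

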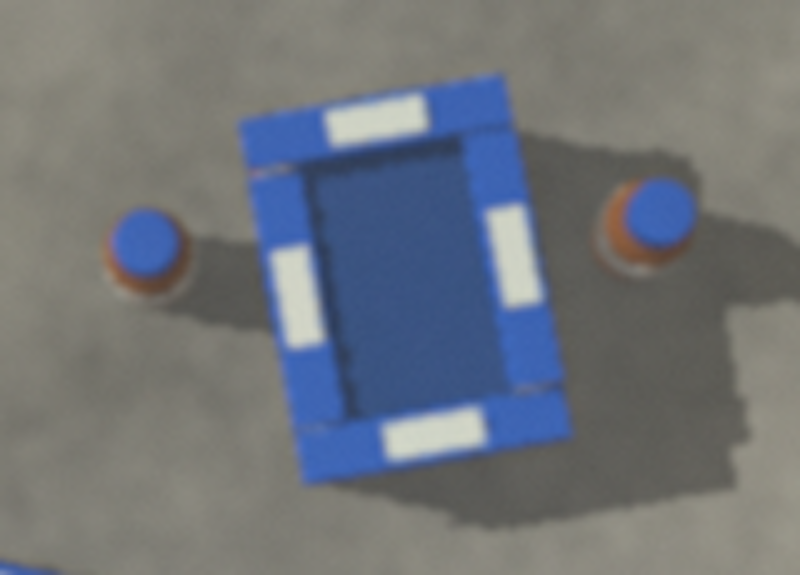

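Call:
carry_out --pt "0.04 0.037 0" --pt "0.08 0.073 0" --pt "0.12 0.11 0" --pt "0.16 0.147 0" --pt "0.2 0.183 0" --pt "0.24 0.22 0" --pt "0.28 0.257 0" --pt "0.32 0.293 0" --roll '[0, 0, 0, 0, 0, 0, 0, 0]' --claw '[0, 0, 0, 0, 0, 0, 0, 0]'

```text
clock: 1.75
position: [407.1, 215.7, 405.2]
ee_rot: [0.988, -0.156, 0.0, -0.0]
contact_force: [1.5, 0.2, 0.3]
gripper_width: -0.2
grasp_force: 0.0
```

The crop shows the middle box with pads at back (375,120), right (513,256), left (298,296) and front (434,433). The fit gives a rim of 168.5 x 123.4 mm and a yaw of 11.8°, which matches the description. By depth, front and left are shut (72 mm), while back and right are raised (80 mm). Back goes first.

Call:
carry_out --pt "0.044 0.027 0" --pt "0.087 0.053 0" --pt "0.13 0.08 0" --pt "0.174 0.107 0" --pt "0.217 0.134 0.02" --pt "0.261 0.16 0.05" --pt "0.304 0.187 0.08" --pt "0.304 0.187 0.1" --roll '[0, 0, 0, 0, 0, 0, 0, 0]' --claw '[0, 0, 0, 0, 0, 0, 0, 0]'

```text
clock: 2.75
position: [639.6, -56.9, 302.0]
ee_rot: [0.987, -0.158, -0.001, 0.0]
contact_force: [-1.5, 0.5, -0.5]
gripper_width: 0.3
grasp_force: 0.0
```

```bash
python3 - <<'E'
from h import *
from scipy.spatial.transform import Rotation as Ro
s=read_state(); p=get_image("wrist"); save("w1",p["img"])
M=np.eye(4);M[:3,:3]=Ro.from_quat(s["ee_rot"]).as_matrix();M[:3,3]=s["position"]; print(np.round(M,3)); 
w=cloud(p,M@p["T_tool_cam"])
hsv=cv2.cvtColor(p["img"],cv2.COLOR_RGB2HSV); wh=(w[...,2]>60)&(w[...,2]<95)&(hsv[...,1]<60)&(hsv[...,2]>150)
n,l,st,c=cv2.connectedComponentsWithStats(wh.astype(np.uint8))
for i in range(1,n):
    if st[i,4]>200: print(c[i],st[i,4],np.round(np.median(w[l==i],0),1))
E
```

```text
[[ 9.50000e-01 -3.12000e-01 -2.00000e-03  6.39635e+02]
 [-3.12000e-01 -9.50000e-01 -1.00000e-03 -5.68800e+01]
 [-2.00000e-03  1.00000e-03 -1.00000e+00  3.02032e+02]
 [ 0.00000e+00  0.00000e+00  0.00000e+00  1.00000e+00]]
[275.83496412 229.73189824] 1533 [640.6 -57.8  79.7]
[386.65127021 278.6643572 ] 1299 [ 581.  -120.3   79.7]
```

View pics/w1.png

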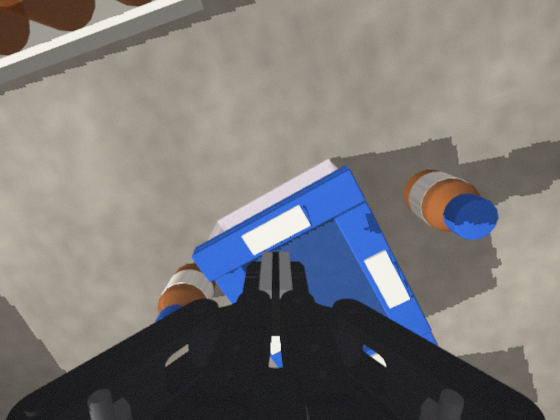

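The wrist view shows the back pad at (276,230) and the right pad at (387,279), both at 79.7 mm. The fingers are closed and over the back pad, so I'll press down.

Call:
carry_out --pt "0 0 0.03" --pt "0 0 0.045" --pt "0 0 0.048" --pt "0 0 0.05" --pt "0 0 0.052" --pt "0 0 0.054" --pt "0 0 0.055" --pt "0 0 0.056" --roll '[0, 0, 0, 0, 0, 0, 0, 0]' --claw '[0, 0, 0, 0, 0, 0, 0, 0]'

```text
clock: 3.8
position: [638.5, -53.8, 251.4]
ee_rot: [0.988, -0.155, 0.001, -0.0]
contact_force: [-0.9, 0.8, 6.5]
gripper_width: -0.1
grasp_force: 2.6
```

Call:
carry_out --pt "0 0 0.002" --pt "0 0 0.004" --pt "0 0 0.005" --pt "0 0 0.006" --pt "0 0 0.006" --roll '[0, 0, 0, 0, 0]' --claw '[0, 0, 0, 0, 0]'

```text
clock: 4.42
position: [638.4, -53.9, 245.4]
ee_rot: [0.988, -0.155, 0.001, 0.0]
contact_force: [-5.6, 1.9, 12.0]
gripper_width: -0.0
grasp_force: 6.3
```

Call:
carry_out --pt "0 0 0.002" --pt "0 0 0.002" --pt "0 0 -0.03" --pt "0 0.01 -0.05" --pt "-0.018 0.04 -0.05" --pt "-0.036 0.078 -0.05" --pt "-0.036 0.078 -0.05" --pt "-0.036 0.078 -0.05" --roll '[0, 0, 0, 0, 0, 0, 0, 0]' --claw '[0, 0, 0, 0, 0, 0, 0, 0]'

```text
clock: 5.42
position: [580.4, -117.3, 292.8]
ee_rot: [0.988, -0.156, 0.0, -0.0]
contact_force: [0.3, 0.3, -0.6]
gripper_width: -0.0
grasp_force: 0.0
```

```bash
python3 - <<'E'
from h import *
from scipy.spatial.transform import Rotation as Ro
p=get_image("top"); w=cloud(p); m=(np.hypot(w[...,0]-568,w[...,1]+68)<105)&(w[...,2]>55)&(w[...,2]<95)
hsv=cv2.cvtColor(p["img"],cv2.COLOR_RGB2HSV); wh=m&(hsv[...,1]<60)&(hsv[...,2]>150)
n,l,st,c=cv2.connectedComponentsWithStats(wh.astype(np.uint8))
for i in range(1,n):
    if st[i,4]>15: print(c[i],st[i,4],np.round(np.median(w[l==i],0),1))
print(read_state()["position"])
E
```

```text
[284.125 194.   ] 152 [558.8 -21.6  71.9]
[327.91666667 191.38333333] 60 [ 566.  -119.9   80.6]
[311.36912752 221.43624161] 149 [498.8 -83.8  72.1]
[ 580.63079178 -116.91903368  292.66076243]
```

Call:
carry_out --pt "0 0 0.025" --pt "0 0 0.036" --pt "0 0 0.04" --pt "0 0 0.043" --pt "0 0 0.046" --pt "0 0 0.048" --pt "0 0 0.05" --pt "0 0 0.05" --roll '[0, 0, 0, 0, 0, 0, 0, 0]' --claw '[0, 0, 0, 0, 0, 0, 0, 0]'

```text
clock: 6.48
position: [580.4, -116.9, 245.3]
ee_rot: [0.988, -0.155, 0.001, 0.0]
contact_force: [-5.2, 3.1, 13.5]
gripper_width: 0.2
grasp_force: 6.7
```

Tip at 72 mm with 13 N, so it's shut. I'll press a touch more, then retract up and back, clear of the top view.

Call:
carry_out --pt "0 0 0.002" --pt "0 0 0.002" --pt "0 0 -0.04" --pt "0 0 -0.1" --pt "0 0 -0.15" --pt "-0.05 -0.04 -0.15" --pt "-0.1 -0.09 -0.15" --pt "-0.14 -0.14 -0.15" --roll '[0, 0, 0, 0, 0, 0, 0, 0]' --claw '[0, 0, 0, 0, 0, 0, 0, 0]'

```text
clock: 7.48
position: [493.0, 49.8, 393.0]
ee_rot: [0.988, -0.156, 0.001, -0.0]
contact_force: [1.7, 0.1, -0.6]
gripper_width: -0.3
grasp_force: 0.0
```

Call:
carry_out --pt "-0.04 -0.05 0" --pt "-0.08 -0.1 0" --pt "-0.12 -0.15 0" --pt "-0.16 -0.2 0" --pt "-0.2 -0.24 0" --pt "-0.2 -0.24 0" --roll '[0, 0, 0, 0, 0, 0]' --claw '[0, 0, 0, 0, 0, 0]'

```text
clock: 8.22
position: [376.1, 342.0, 392.6]
ee_rot: [0.988, -0.153, 0.0, -0.0]
contact_force: [0.5, -0.6, 0.7]
gripper_width: -0.3
grasp_force: 0.0
```

```bash
python3 - <<'E'
from h import *
p=get_image("top"); save("end",p["img"]); w=cloud(p); m=(np.hypot(w[...,0]-568,w[...,1]+68)<105)&(w[...,2]>55)&(w[...,2]<95)
hsv=cv2.cvtColor(p["img"],cv2.COLOR_RGB2HSV); wh=m&(hsv[...,1]<60)&(hsv[...,2]>150)
n,l,st,c=cv2.connectedComponentsWithStats(wh.astype(np.uint8))
for i in range(1,n):
    if st[i,4]>15: print(c[i],st[i,4],np.round(np.median(w[l==i],0),1))
s=read_state();print(s["position"],s["contact_force"])
E
```

```text
[299.69178082 159.5       ] 146 [639.1 -55.9  72.1]
[326.98675497 186.44370861] 151 [ 578.2 -118.4   72.2]
[284.10204082 194.04081633] 147 [558.7 -21.5  72.6]
[311.34693878 221.42857143] 147 [498.7 -83.9  72.2]
[376.74907303 340.29175005 392.42791653] [ 0.08868229 -1.5797908   0.08995979]
```

View pics/end.png

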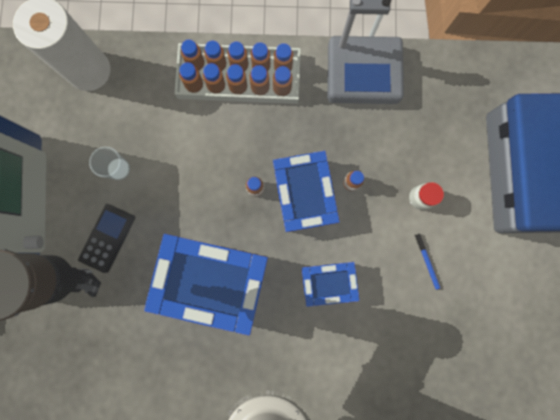

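All four pads of the middle box now read about 72 mm. The box at (305,190) and everything around it are where they were, and the arm is clear.

```bash
python3 -c "from bench import *; print(job_done())"
```

```text
the job is handed in; nothing more can be done
None
```

All four rim sections of the middle-sized box are shut (each pad measured at about 72 mm), with the box and bystanders unmoved in the last picture; I handed the job in, and it returned no verdict.

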